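Weigh the specimen carrier on the sprung hand scale

TASK

Weigh the specimen carrier: take the sprung hand scale from its stand, hook it under the carrier's wire handle and lift gently and straight up until the carrier hangs steady about a centimetre clear of the table (never as much as 3 cm) for two seconds. Lower it gently, upright, where it stood, unhook, and hang the scale back in its stand as it was. Lift the carrier with the scale only, without jerking or pressing on its handle, and leave everything else alone.

Things in the scene. Friction and masses are not known exactly. Their poses are not given: they have to be found in the camera images.
- carrier: Specimen carrier, loose: grey hard box with a white lid, 106 (x) x 156 (y) x 80 mm tall, with a rigid upright steel wire handle (bail) across its top in the plane of its y and z axes. Between 0.27 and 0.67 kg, contents unknown. Origin under its centre, on the table; z up. May be turned either way
- bail (a point): Middle of the carrier's wire handle: centre of the wire, 124 mm above the carrier's underside. Wire 8 mm thick, running along the carrier's y; it peaks here and falls 10 mm in the 18 mm to either side, then 6 mm more to its corners at 56 mm. Below the peak there are 40 mm free down to the lid. Axes as the carrier's
- scale: Hand scale, loose, 0.16 kg: black upright case 40 (x) x 26 (y) x 64 mm tall standing on an aluminium collar 50 x 44 x 6 mm; a sprung steel hook comes out underneath. Origin at the middle of the collar's underside; z up. It starts upright, hung in the stand, axes about as the stand's
- scale_grip (a point): Centre of the scale's black case, 38 mm above the collar's underside: pinch the case here across its 26 mm, with the fingers on its +y and -y faces. Axes as the scale's
- hook_bowl (a point): Bottom of the inside of the hook's bowl, 85 mm below the collar's underside plus the stretch. The hook is a J of 6 mm wire in the scale's x-z plane: a shank 25 mm straight down from the collar, then bending over to x = -15 mm at 40 mm below it, round the bowl (25 mm wide inside) and up to the tip at x = +16 mm. Axes as the scale's
- hook_tip (a point): Free end of the hook (centre of its round end), 19 mm above hook_bowl, on the side of the scale's +x, to which the hook opens. A handle wire enters over this tip with its centre 27 to 48 mm above hook_bowl. Axes as the scale's
- hook (a joint): Stretch of the scale's spring in m, growing as the hook is drawn down, 0 to 0.085; 90 N per metre (11 mm per newton), lightly damped. The empty hook alone stretches it 2 mm
- seat (a point): Seat of the fixed stand (base 150 x 110 mm, post on its +x side): midway between its two level aluminium prongs, level with their top, 130 mm above the table. The middle of the collar's underside rests here, collar on both prongs, hook hanging through the slot between them. Nothing of the stand is higher. x along the slot, y across it, z up
- slot_mouth (a point): Open end of the slot between the stand's prongs, level with their top, 37 mm from the seat towards the stand's -x. Prongs 10 mm wide and thick, slot 22 mm wide, running 48 mm beyond the seat to the post. The hook's wire (6 mm) can go in and out here or straight up and down through the slot. Axes as the seat's
- tube_rack: Yellow rack of capped blood tubes, bystander, 144 x 56 x 94 mm; origin under its centre
- sanitiser: Upright bottle, bystander, 60 mm wide, 150 mm tall; origin under its centre
- pen_cup: Grey open cup, bystander, 72 mm wide, 90 mm tall; origin under its centre
- sample_box: White square box without any handle, bystander, 135 x 135 x 55 mm; origin under its centre
- glove_carton: Cardboard carton, bystander, 130 x 240 x 75 mm; origin under its centre
- mouse: Black computer mouse, bystander, 105 x 60 x 30 mm; origin under its centre
Mind the look-alikes: they are no part of the job. Leave any turquoise look-alike of the scale alone.

How it is judged:
On the way, in this order (a step that is already met when the one before it is completed fails the run):
1. the carrier hangs on the scale, steady, upright, 5 to 20 mm clear of the table, for 1.5 s (height (world z) of carrier between 0.005 and 0.02 m and linear speed of carrier below 0.05 m/s and angle between carrier's own z axis and vertical below 0.2 rad and contact force between scale and carrier above 1.5 N), for 1.5 s.
2. the carrier stands on the table again, unhooked (height (world z) of carrier below 0.003 m and angle between carrier's own z axis and vertical below 0.05 rad and distance between hook_bowl and bail above 0.05 m), for 0.2 s.
At the end, for the whole second after the job is handed in: The carrier stands upright and still on the table within 35 mm of where it stood; the scale hangs upright and still in its stand, collar on both prongs (within 22 mm of the seat's middle and 4 mm in height) (distance of carrier from where it was at the start of the episode below 0.035 m and angle between carrier's own z axis and vertical below 0.05 rad and height (world z) of carrier below 0.003 m and linear speed of carrier below 0.02 m/s and horizontal distance between scale and seat below 0.022 m and z of scale in the frame of seat between -0.004 and 0.004 m and angle between scale's own z axis and vertical below 0.1 rad and linear speed of scale below 0.03 m/s); the robot touches nothing.
It fails at once if the carrier lifted 30 mm or more off the table, or tipped more than 0.35 rad (height (world z) of carrier above 0.03 m or angle between carrier's own z axis and vertical above 0.35 rad).
It fails at once if more than 14 N between scale and carrier (jerk, or pressing on the handle), or the carrier bumped down with over 25 N (contact force between scale and carrier above 14 N or contact force between carrier and anything else above 25 N).
It fails at once if the robot itself handles the carrier (over 2 N) (contact force between any of the fingers, the arm and carrier above 2 N).
It fails at once if the scale dropped or laid on the table (collar below 60 mm) (height (world z) of scale below 0.06 m).
It fails at once if a bystander shifted more than 20 mm (distance of any of tube_rack, sanitiser, pen_cup, sample_box, glove_carton, mouse from where it was at the start of the episode above 0.02 m).
It also fails if it takes over 72 s, if anything falls off the work surface, if the arm or the gripper's body presses on something with over 40 N, if the wrist force passes 120 N, or if a joint passes its speed limit or range.

ROBOT

A 6-joint arm with a two-finger parallel gripper is mounted at the origin on the work surface. World frame = base frame: x ahead of the robot, y to its left, z up, the work surface at z = 0. Lengths are in m, angles in rad, forces in N, time in s.
With the tool pointing down it reaches from about 0.35 to 0.875 m from the base axis. Payload 15.5 kg.
Tool frame: the origin (TCP) lies midway between the tips of the shut fingers; the grasp point (between the pads) lies 19 mm behind it (env.hold_point_z is the distance from the TCP to the grasp point, in m); z points along the fingers, y is the line along which they close (so a half turn about z gives the same grasp; the last joint's range is limited). The gripper opens to 85 mm and grips with 20 to 120 N. Pads are 22 mm wide; open, the fingers measure 114 mm over their backs; the gripper's body (76 mm by 85 mm) begins 54 mm behind the grasp point. The pads swing forward as they close: fully open they stand 13 mm farther back than shut.
Start: joints at [-1.359, 0.494, 1.345, -0, 1.302, -0.096], TCP at [0.189, -0.596, 0.198] pointing down, gripper open.
Joint ranges: [-2.91, 2.91], [-0.82, 2.16], [0.22, 2.67], [-1.22, 4.37], [0.12, 2.79], [-3.08, 3.08]. Speed limits (rad/s): [1.89, 1.89, 2.57, 3.01, 3.01, 3.01].

INTERFACE

Orientations are given as a rotation vector (axis times angle).
In Python, from workcell import sensors, get_image, env gives the robot as it stands.
- The arm moves only by the tool apply_moves, never from a script. Its argument "deltas" is one flat list of numbers, 6 for each row, row after row: the shift along the tool's x, y, z in m, then the turn, a rotation vector about the tool's x, y, z in rad. In form: [x, y, z, ax, ay, az, x, y, z, ax, ay, az, ...]. A call has 1 to 10 rows; each row is the pose to reach, as a shift and turn from the pose commanded when the call began, along the tool's axes at that moment; what a row does not reach only later rows make up. A row lasts 1/8 s, in which the tool goes at most 62.5 mm and 10.7 degrees, less where a joint would pass 70% of its speed; a pose out of reach is approached as far as the arm can. A call with a gripper value outside its range is refused whole. "claw" is the closure, from -1 (fully open) to 1 (shut), set as the call begins (left out, the last holds). The fingers move at their own pace and stop on an object; "force" is the grip in N (left out, the last holds). Time passes only in rows, so rows that repeat a pose let the fingers close. It gives the time, the measured TCP pose, the force, the opening and the grip force at its end, in the units of the state.
- sensors.get_obs(): the state, without advancing time (a new reading comes with each control period).
- get_image(name): name is "scene" or "side" or "wrist"; returns a dict with "color" (480x640x3 uint8, blue, green, red), "range_z" (480x640 float32, m along the optical axis (not along the pixel's ray), 0 where there is no reading), "mtx" (3x3 intrinsics, pixels), "view" (4x4, takes a point from world to camera coordinates); the wrist camera has in their place "hand_eye" (4x4, takes a point from camera to tool coordinates, whose origin is the TCP and whose axes are the flange's). Camera axes: x right, y down, z forward; pixel columns grow to the right and rows downward; lengths in m; the calibration is good to about 2 mm. A picture is of the moment at which its call begins: read the wrist's pose just before it.
- env.hand_in(): hands the job in; it is judged then, once.
The state is a dict: "clock": time; "qpos": joint angles; "qvel": joint speeds; "joint_efforts": joint torques, N m; "ee_pos": TCP position; "eef_rot": TCP orientation; "ft_force": force on the tool from outside, world axes, zero at the start; "torque": the same for the moment, N m; "gripper_width": finger opening in m; "grip_force": force on a finger pad.
Only numpy, scipy, OpenCV 4.12 (cv2) and the standard library are available. Lean on these libraries where they do the work, as an engineer would, in place of code of your own. Each camera call takes 0.05 s, during which the arm holds its last target. There are 200 camera calls.

## Working session

There is one attempt and no reset: what is moved stays moved. The work goes in short steps, Python scripts to look and compute and a tool call to move; the robot and the scene stay as the last step left them, time stands still between calls to the robot, and variables do not carry over. Pictures are saved under pics/ and viewed, at most 10 in all, crops included, and the job is handed in when it is done.

Besides the shell and the picture viewer there is one more tool, called after "Request:" in YAML: its name, and indented under it one key for each argument. apply_moves: Moves the arm, as the interface text tells. Its arguments: {"type":"object","properties":{"deltas":{"type":"array"},"claw":{"type":"number"},"force":{"type":"number"}},"required":["deltas"]}

```bash
mkdir -p pics; python3 - <<'E'
from workcell import sensors,get_image,env
import cv2,numpy as np,pickle
o=sensors.get_obs();print(o['clock'],o['ee_pos'],o['eef_rot'],o['gripper_width'],env.hold_point_z)
for n in("scene","side"):
    d=get_image(n);pickle.dump(d,open(n+'.pkl','wb'));cv2.imwrite(f'pics/{n}0.png',d['color']);print(d['view'].round(3).tolist())
E
```

```text
0.0 [ 0.18865776 -0.59541212  0.19789096] [-3.10346125e+00 -4.79861721e-01  1.53059810e-04] 0.08547181183926861 0.0187
[[-0.578, 0.816, 0.013, 0.27], [0.646, 0.467, -0.604, -0.205], [-0.499, -0.34, -0.797, 1.528], [0.0, 0.0, 0.0, 1.0]]
[[-0.998, -0.056, 0.0, 0.464], [-0.029, 0.511, -0.859, 0.132], [0.048, -0.858, -0.512, 1.44], [0.0, 0.0, 0.0, 1.0]]
```

View pics/scene0.png

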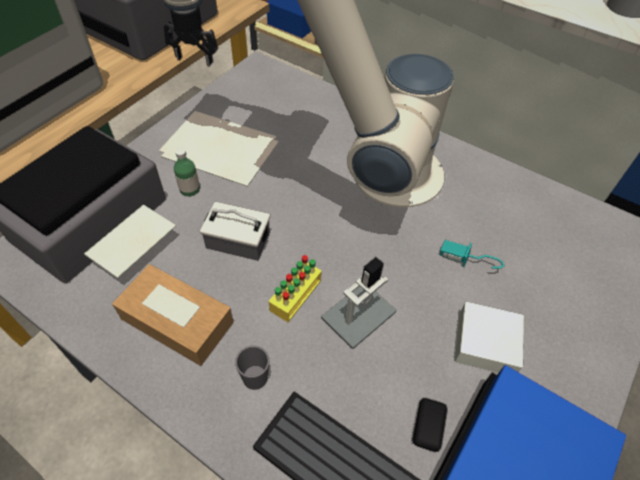

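View pics/side0.png

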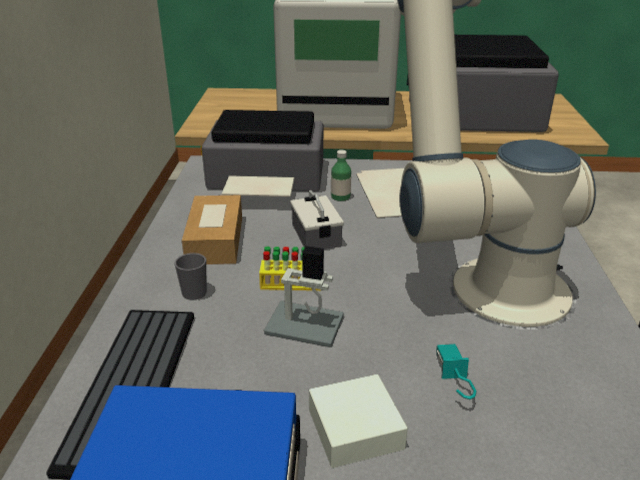

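The scene view shows the carrier at (236,230), the scale and stand at about (370,285), the rack at (296,290), and the turquoise decoy at (455,250). The side view has the carrier at (318,220) and the scale at (312,263).

```bash
cat > h.py <<'E'
import cv2,numpy as np,pickle
def cloud(d,T=None):
    z=d['range_z'];v,u=np.indices(z.shape);K=d['mtx']
    P=np.stack([(u-K[0,2])/K[0,0]*z,(v-K[1,2])/K[1,1]*z,z],-1)
    if T is None:T=np.linalg.inv(d['view'])
    W=P@T[:3,:3].T+T[:3,3];W[z==0]=np.nan;return W
def rect(W,m):
    p=W[m];r=cv2.minAreaRect((p[:,:2]*1000).astype(np.float32));return np.round(r[0],1),np.round(r[1],1),round(r[2],1),len(p),np.round(np.nanmedian(p,0)*1000,1)
def box(sh,u0,u1,v0,v1):
    m=np.zeros(sh[:2],bool);m[v0:v1,u0:u1]=1;return m
E
python3 - <<'E'
from h import *
for n,c,s in(("scene",(195,278,195,260),(315,400,250,350)),("side",(285,350,185,255),(255,350,240,350))):
    d=pickle.load(open(n+'.pkl','rb'));W=cloud(d);z=W[...,2];I=d['color'].astype(int)
    C=box(z.shape,*c);S=box(z.shape,*s)
    for nm,b,lo,hi in(("lid",C,.072,.09),("bail",C,.1,.135),("base",S,.004,.02),("prong",S,.118,.134),("collar",S,.131,.138),("case",S,.145,.205),("casetop",S,.194,.21)):
        m=b&(z>lo)&(z<hi)
        if nm=="prong":m&=I.sum(-1)>300
        if nm=="case"or nm=="casetop":m&=I.sum(-1)<150
        if m.sum()>5:print(n,nm,*rect(W,m))
E
```

```text
scene lid [ 475.3 -222.7] [112.4 161.6] 19.2 1851 [ 482.5 -216.6   80.7]
scene bail [ 476.1 -221.3] [ 12.  119.7] 21.2 158 [ 474.7 -217.1  115.7]
scene base [433.5 134.5] [287.2 220.6] 34.8 2574 [484.9 167.3  14.2]
scene prong [472.2 161.6] [ 44.6 101.7] 76.6 306 [504.8 157.8 130.2]
scene collar [474.  162.1] [43.4 98.1] 76.3 226 [481.4 168.5 134.3]
scene case [463.3 166.1] [24.1 37.6] 78.5 308 [466.8 171.8 197.1]
scene casetop [462.8 165.9] [23.5 36.7] 78.5 173 [464.  166.4 200.6]
side lid [ 472.9 -149.8] [141.4 318.9] 3.0 1159 [ 479.7 -208.3   78.3]
side bail [ 476.3 -219.8] [  8.3 123.1] 19.7 90 [ 472.5 -205.7  112.7]
side base [493.1  22.2] [410.7 202.8] 87.4 2669 [482.5 161.4  12.2]
side prong [474.8 161.9] [ 47.9 101.2] 77.6 381 [492.8 170.8 128. ]
side collar [476.2 162. ] [47.5 79.8] 78.6 160 [461.7 178.6 134.3]
side case [461.8 167.6] [28.1 40.6] 79.6 579 [461.6 175.2 179.4]
side casetop [461.5 167. ] [26.7 38.4] 79.2 158 [461.8 169.4 198.1]
```

```bash
cat >> h.py <<'E'
from scipy.spatial.transform import Rotation as Ro
def tool(o): return Ro.from_rotvec(o['eef_rot'])
def goal(o,x,y,z,yaw):
    """delta (shift, turn) in tool axes to reach TCP xyz, pointing down, tool x at yaw deg"""
    R=tool(o);c,s=np.cos(np.radians(yaw)),np.sin(np.radians(yaw))
    G=Ro.from_matrix(np.array([[c,s,0],[s,-c,0],[0,0,-1.]]))
    return np.r_[R.inv().apply(np.array([x,y,z])-o['ee_pos']),(R.inv()*G).as_rotvec()].round(4)
E
python3 - <<'E'
from h import *
from workcell import sensors
o=sensors.get_obs();print(tool(o).as_matrix().round(3).tolist(),goal(o,.43,.16,.30,-11.5))
E
```

```text
[[0.953, 0.302, -0.0], [0.302, -0.953, 0.001], [0.0, -0.001, -1.0]] [ 4.582e-01 -6.474e-01 -1.013e-01 -1.100e-03  2.000e-04  5.075e-01]
```

Request:
apply_moves:
  deltas: [0,0,-0.1,0,0,0,0.07,-0.1,-0.1,0,0,0.1,0.46,-0.647,-0.1,0,0,0.5,0.46,-0.647,-0.1,0,0,0.5,0.46,-0.647,-0.1,0,0,0.5,0.46,-0.647,-0.1,0,0,0.5,0.46,-0.647,-0.1,0,0,0.5,0.46,-0.647,-0.1,0,0,0.5,0.46,-0.647,-0.1,0,0,0.5,0.46,-0.647,-0.1,0,0,0.5]
  claw: -1

```text
clock: 1.35
ee_pos: [0.3592, -0.0646, 0.2924]
eef_rot: [3.127, -0.303, 0.001]
ft_force: [-0.1, -0.6, -0.2]
gripper_width: 0.0853
grip_force: 0.0
```

```bash
python3 - <<'E'
from h import *
from workcell import sensors
o=sensors.get_obs();print(o['clock'],o['ee_pos'],goal(o,.43,.16,.30,-11.5))
E
```

```text
1.35 [ 0.3592196  -0.06460093  0.29241818] [ 0.0263 -0.234  -0.0076  0.     -0.0004  0.0073]
```

Request:
apply_moves:
  deltas: [0.026,-0.234,-0.01,0,0,0,0.026,-0.234,-0.01,0,0,0,0.026,-0.234,-0.01,0,0,0,0.026,-0.234,-0.01,0,0,0,0.026,-0.234,-0.01,0,0,0,0.026,-0.234,-0.01,0,0,0]

```text
clock: 2.1
ee_pos: [0.4291, 0.1578, 0.302]
eef_rot: [3.127, -0.302, -0.001]
ft_force: [0.4, -0.7, -0.0]
gripper_width: 0.0855
grip_force: 0.0
```

```bash
python3 - <<'E'
from h import *
from workcell import sensors,get_image
o=sensors.get_obs();print(o['clock'],o['ee_pos'],tool(o).as_matrix().round(3).tolist())
d=get_image("wrist");cv2.imwrite('pics/w1.png',d['color'])
X=np.eye(4);X[:3,:3]=tool(o).as_matrix();X[:3,3]=o['ee_pos']
d['T']=X@d['hand_eye'];pickle.dump(d,open('w1.pkl','wb'));print(d['hand_eye'].round(3).tolist())
W=cloud(d,d['T']);z=W[...,2];s=d['color'].astype(int).sum(-1)
near=np.hypot(W[...,0]-.462,W[...,1]-.167)<.09
for n,m in(("top",near&(z>.19)&(z<.21)&(s<200)),("col",near&(z>.131)&(z<.139)&(s>250)),("prong",near&(z>.12)&(z<.131)&(s>250))):
    if m.sum()>5:print(n,*rect(W,m))
E
```

```text
2.1 [0.42914812 0.1577808  0.30195125] [[0.982, -0.191, -0.001], [-0.191, -0.982, -0.0], [-0.001, 0.001, -1.0]]
[[-0.001, -0.962, -0.273, 0.068], [1.0, -0.001, -0.001, 0.001], [0.001, -0.273, 0.962, -0.175], [0.0, 0.0, 0.0, 1.0]]
top [461.2 162.8] [23.7 39.3] 77.6 1309 [462.  162.8 199.2]
col [473.4 160.5] [43.6 95.1] 77.5 794 [468.5 150.3 135.3]
prong [472.9 159.4] [ 42.9 100.2] 77.4 1265 [508.  152.8 129.3]
```

View pics/w1.png

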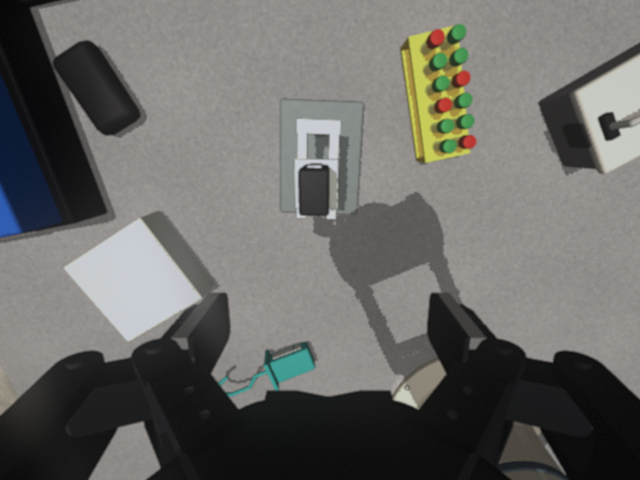

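The wrist view shows the scale case at (315,190) centred in its stand. Its yaw is about -12°.

```bash
python3 - <<'E'
from h import *
from workcell import sensors
o=sensors.get_obs();print(goal(o,.4615,.1645,.25,-12),goal(o,.4615,.1645,.15,-12))
E
```

```text
[ 0.0303 -0.0133  0.0521  0.0005  0.0005  0.0158] [ 0.0304 -0.0133  0.1521  0.0005  0.0005  0.0158]
```

Request:
apply_moves:
  deltas: [0.0303,-0.0128,0.04,0,0,0.016,0.0303,-0.0128,0.04,0,0,0.016,0.0303,-0.0128,0.07,0,0,0.016,0.0303,-0.0128,0.1,0,0,0.016,0.0303,-0.0128,0.125,0,0,0.016,0.0303,-0.0128,0.145,0,0,0.016,0.0303,-0.0128,0.152,0,0,0.016,0.0303,-0.0128,0.152,0,0,0.016,0.0303,-0.0128,0.152,0,0,0.016]

```text
clock: 3.28
ee_pos: [0.4622, 0.1647, 0.1512]
eef_rot: [-3.124, 0.328, -0.002]
ft_force: [0.9, 0.1, 1.3]
gripper_width: 0.0855
grip_force: 0.0
```

Request:
apply_moves:
  deltas: [0,0,0,0,0,0,0,0,0,0,0,0,0,0,0,0,0,0,0,0,0,0,0,0,0,0,0,0,0,0,0,0,0,0,0,0,0,0,0,0,0,0,0,0,0,0,0,0]
  claw: 1
  force: 45

```text
clock: 4.28
ee_pos: [0.4618, 0.1647, 0.1505]
eef_rot: [3.124, -0.328, 0.0]
ft_force: [-1.7, -1.6, 5.0]
gripper_width: 0.025
grip_force: 44.5
```

```bash
python3 - <<'E'
from h import *
from workcell import sensors,get_image
o=sensors.get_obs();print(o['clock'],o['ee_pos'],o['ft_force'],o['torque'],o['gripper_width'],tool(o).as_matrix().round(3).tolist())
pickle.dump(o,open('grasp.pkl','wb'))
d=get_image("side");cv2.imwrite('pics/s1.png',cv2.resize(d['color'][200:360,220:400],None,fx=3,fy=3))
E
```

```text
4.275 [0.46179843 0.16471223 0.15049668] [-1.73905836 -1.6081972   5.01078658] [-0.27229644  0.25110108  0.03120975] 0.025027385844576727 [[0.978, -0.208, 0.0], [-0.208, -0.978, -0.0], [0.0, 0.0, -1.0]]
```

View pics/s1.png

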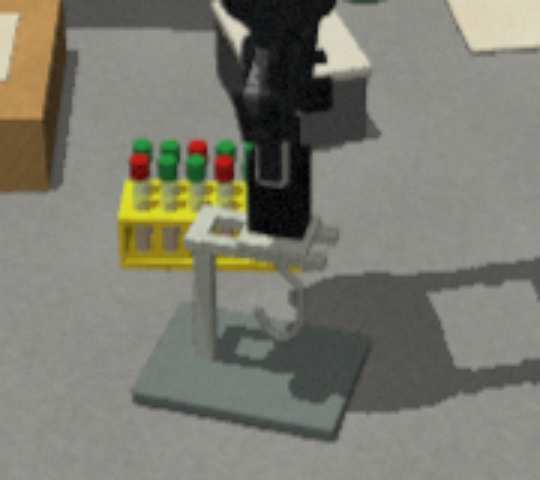

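The case is gripped (25 mm opening) and the hook opens away from the camera's right, towards the post (+x), as expected. Next is a straight lift out.

Request:
apply_moves:
  deltas: [0,0,-0.01,0,0,0,0,0,-0.025,0,0,0,0,0,-0.045,0,0,0,0,0,-0.07,0,0,0,0,0,-0.095,0,0,0,0,0,-0.12,0,0,0,0,0,-0.14,0,0,0,0,0,-0.15,0,0,0,0,0,-0.15,0,0,0]

```text
clock: 5.45
ee_pos: [0.4619, 0.1648, 0.3007]
eef_rot: [-3.124, 0.328, -0.001]
ft_force: [0.3, -0.8, -1.4]
gripper_width: 0.0249
grip_force: 44.6
```

```bash
python3 - <<'E'
from h import *
from workcell import sensors
o=sensors.get_obs();print(o['clock'],o['ee_pos'],o['ft_force'],o['torque'],o['gripper_width'],goal(o,.434,-.236,.30,20))
E
```

```text
5.45 [0.46188584 0.16484968 0.30065351] [ 0.25439939 -0.81328009 -1.44169842] [ 0.00332413 -0.03143868 -0.00039883] 0.024869383938472097 [ 5.600e-02  3.979e-01  5.000e-04 -2.000e-04 -8.000e-04 -5.582e-01]
```

Request:
apply_moves:
  deltas: [0.003,0.02,0,0,0,-0.03,0.008,0.06,0,0,0,-0.08,0.015,0.11,0,0,0,-0.16,0.023,0.165,0,0,0,-0.24,0.031,0.22,0,0,0,-0.32,0.039,0.275,0,0,0,-0.4,0.046,0.325,0,0,0,-0.47,0.052,0.365,0,0,0,-0.52,0.055,0.39,0,0,0,-0.55,0.056,0.398,0,0,0,-0.558]

```text
clock: 6.7
ee_pos: [0.4333, -0.2371, 0.2993]
eef_rot: [-3.093, -0.543, 0.002]
ft_force: [-0.4, 0.7, -1.2]
gripper_width: 0.0252
grip_force: 44.7
```

Request:
apply_moves:
  deltas: [0,0,0,0,0,0,0,0,0,0,0,0,0,0,0,0,0,0,0,0,0,0,0,0]

```text
clock: 7.2
ee_pos: [0.434, -0.2357, 0.3004]
eef_rot: [3.094, 0.546, 0.0]
ft_force: [0.3, 0.7, -1.3]
gripper_width: 0.0248
grip_force: 44.7
```

```bash
cat > look.py <<'E'
from h import *
from workcell import sensors,get_image
import sys
def look(tag,names=("wrist","scene","side")):
    o=sensors.get_obs();print(o['clock'],o['ee_pos'].round(4),np.round(o['ft_force'],2),np.round(o['torque'],3),round(o['gripper_width'],4))
    D={}
    for n in names:
        o=sensors.get_obs();d=get_image(n)
        if n=="wrist":
            X=np.eye(4);X[:3,:3]=tool(o).as_matrix();X[:3,3]=o['ee_pos'];d['T']=X@d['hand_eye']
        else:d['T']=np.linalg.inv(d['view'])
        D[n]=d;pickle.dump(d,open(f'{tag}_{n}.pkl','wb'));cv2.imwrite(f'pics/{tag}_{n}.png',d['color'])
    return o,D
E
python3 - <<'E'
from look import *
o,D=look('p')
for n,d in D.items():
    W=cloud(d,d['T']);z=W[...,2];s=d['color'].astype(int).sum(-1)
    near=np.hypot(W[...,0]-.476,W[...,1]+.22)<.095
    for k,m in(("lid",near&(z>.07)&(z<.09)&(s>300)),("bail",near&(z>.10)&(z<.132)),("peak",near&(z>.120)&(z<.135))):
        if m.sum()>5:print(n,k,*rect(W,m))
    c=np.hypot(W[...,0]-o['ee_pos'][0],W[...,1]-o['ee_pos'][1])<.05
    for lo,hi in((.18,.205),(.205,.26),(.272,.29)):
        m=c&(z>lo)&(z<hi)
        if m.sum()>5:print(n,lo,*rect(W,m),np.nanmin(z[m]).round(4))
E
```

```text
7.2 [ 0.434  -0.2357  0.3004] [ 0.31  0.73 -1.29] [-0.024  0.026  0.017] 0.0248
wrist lid [ 476.5 -224.8] [105.7 162.9] 20.0 11059 [ 479.6 -223.5   79.3]
wrist bail [ 476.  -224.7] [  8.  119.7] 19.6 845 [ 476.7 -225.8  114.8]
wrist peak [ 476.  -223.6] [ 7.3 29.3] 20.2 185 [ 476.2 -224.5  123.5]
wrist 0.18 [ 441.6 -234.7] [5.6 5.2] 19.6 24 [ 441.2 -234.3  197.2] 0.1927
wrist 0.205 [ 447.3 -232.5] [8.8 4.9] 20.6 55 [ 448.6 -232.3  212.8] 0.2053
wrist 0.272 [ 440.5 -234.4] [35.8 44.1] 20.3 1752 [ 450.  -230.8  285.3] 0.2806
scene lid [ 476.5 -224.4] [108.6 161. ] 19.5 1805 [ 482.9 -217.    80.8]
scene bail [ 476.5 -221.1] [ 13.1 120.7] 19.0 158 [ 474.3 -216.8  115.6]
scene peak [ 476.1 -221.9] [ 9.5 51.3] 28.1 34 [ 475.5 -220.3  124.2]
scene 0.18 [ 433.  -235.4] [24.6  4.5] 21.0 21 [ 428.2 -236.2  197.7] 0.1882
scene 0.205 [ 432.3 -234.8] [33.6  6.2] 21.7 43 [ 421.2 -238.4  221.8] 0.2061
scene 0.272 [ 433.  -234.9] [54.2 45.5] 20.0 159 [ 446.5 -223.2  286.6] 0.2785
side lid [ 476.6 -221.6] [106.2 162.1] 19.7 1023 [ 479.2 -211.2   78.3]
side bail [ 475.4 -218. ] [  8.3 117.3] 19.4 89 [ 472.5 -208.9  113.9]
side peak [ 474.4 -215.1] [ 6.6 29.7] 18.2 13 [ 475.8 -220.3  122.6]
side 0.18 [ 433.  -234.9] [29.7 10.4] 18.8 35 [ 433.  -234.8  194.9] 0.1889
side 0.205 [ 433.4 -235. ] [37.5 14.2] 22.1 65 [ 423.3 -238.6  228.2] 0.2057
side 0.272 [ 433.4 -233.1] [53.3 54. ] 17.2 131 [ 435.9 -222.2  284. ] 0.2768
```

View pics/p_wrist.png

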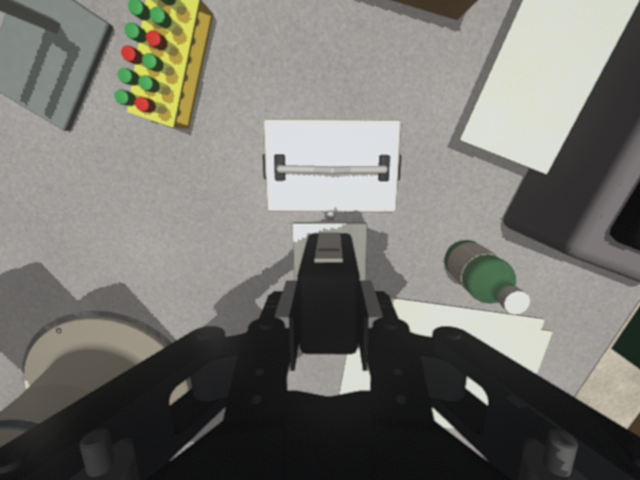

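The wrist view shows the hook tip at (332,213), in line with the bail peak at (333,168) and about 44 mm short of it. I'll lower beside the wire.

Request:
apply_moves:
  deltas: [0,0.0005,0.01,0,0,0,0,0.001,0.03,0,0,0,0,0.0015,0.05,0,0,0,0,0.0015,0.068,0,0,0,0,0.0015,0.082,0,0,0,0,0.0015,0.092,0,0,0,0,0.0015,0.098,0,0,0,0,0.0015,0.1,0,0,0,0,0.0015,0.1,0,0,0,0,0.0015,0.1,0,0,0]

```text
clock: 8.6
ee_pos: [0.4346, -0.2377, 0.2006]
eef_rot: [3.093, 0.545, 0.001]
ft_force: [0.7, 0.4, -2.4]
gripper_width: 0.0247
grip_force: 44.7
```

```bash
python3 - <<'E'
from look import *
o,D=look('q',("side","scene"))
print(goal(o,.476,-.2225,.2,20))
a=cv2.resize(D['side']['color'][140:260,270:370],None,fx=4,fy=4);b=cv2.resize(D['scene']['color'][180:300,190:290],None,fx=4,fy=4)
cv2.imwrite('pics/q.png',np.hstack([a,b])[:,:800])
for n,d in D.items():
    W=cloud(d,d['T']);z=W[...,2];c=np.hypot(W[...,0]-.434,W[...,1]+.236)<.03
    m=c&(z>.083)&(z<.12)
    if m.sum()>5:print(n,*rect(W,m),np.nanmin(z[m]))
E
```

```text
8.6 [ 0.4346 -0.2377  0.2006] [ 0.71  0.38 -2.44] [-0.017 -0.014 -0.071] 0.0247
[ 0.0441 -0.0001  0.0006  0.0005 -0.0004 -0.0002]
side [ 433.9 -237.7] [37.6 15.2] 27.5 54 [ 431.4 -237.6  101. ] 0.08560082926654111
scene [ 440.7 -235.6] [53.  44.3] 79.5 70 [ 435.3 -237.3   90.2] 0.08304507282685059
```

View pics/q.png

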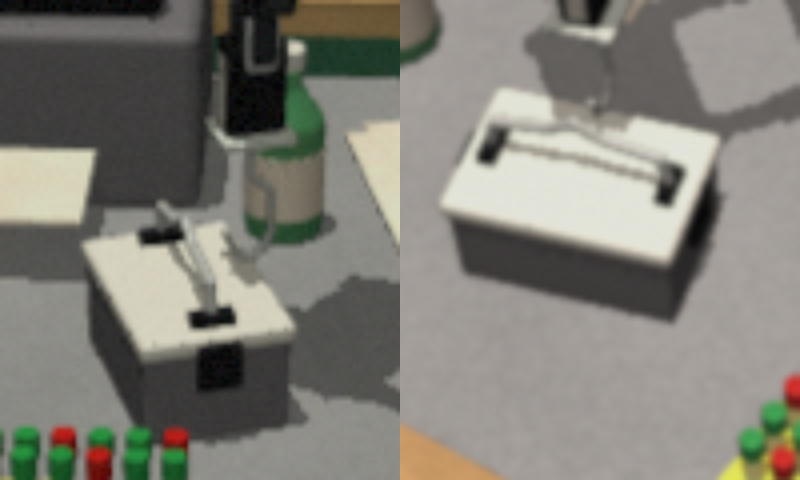

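The crop shows the hook hanging just off the lid at (255,235), with its open side towards the bail at (190,240). I'll slide in under the wire.

Request:
apply_moves:
  deltas: [0.003,0,0,0,0,0,0.009,0,0,0,0,0,0.015,0,0,0,0,0,0.021,0,0,0,0,0,0.027,0,0,0,0,0,0.033,0,0,0,0,0,0.038,0,0,0,0,0,0.042,0,0,0,0,0,0.044,0,0,0,0,0,0.044,0,0,0,0,0]

```text
clock: 9.95
ee_pos: [0.4758, -0.2225, 0.2003]
eef_rot: [-3.094, -0.545, 0.0]
ft_force: [0.7, -0.6, -1.0]
gripper_width: 0.0252
grip_force: 44.7
```

```bash
python3 - <<'E'
from look import *
o,D=look('r',("side","scene"))
a=cv2.resize(D['side']['color'][140:260,270:370],None,fx=4,fy=4);b=cv2.resize(D['scene']['color'][180:300,190:290],None,fx=4,fy=4)
cv2.imwrite('pics/r.png',np.hstack([a,b])[:,:800])
for n,d in D.items():
    W=cloud(d,d['T']);z=W[...,2]
    m=(np.hypot(W[...,0]-.476,W[...,1]+.22)<.1)&(z>.07)&(z<.09)&(d['color'].astype(int).sum(-1)>300)
    print(n,*rect(W,m))
E
```

```text
9.95 [ 0.4758 -0.2225  0.2003] [ 0.66 -0.57 -1.02] [-0.013 -0.022  0.037] 0.0252
side [ 477.2 -221.7] [105.1 163.4] 19.6 989 [ 479.3 -208.3   78.2]
scene [ 476.6 -224.6] [109.9 161.1] 19.7 1760 [ 484.9 -215.9   80.7]
```

View pics/r.png

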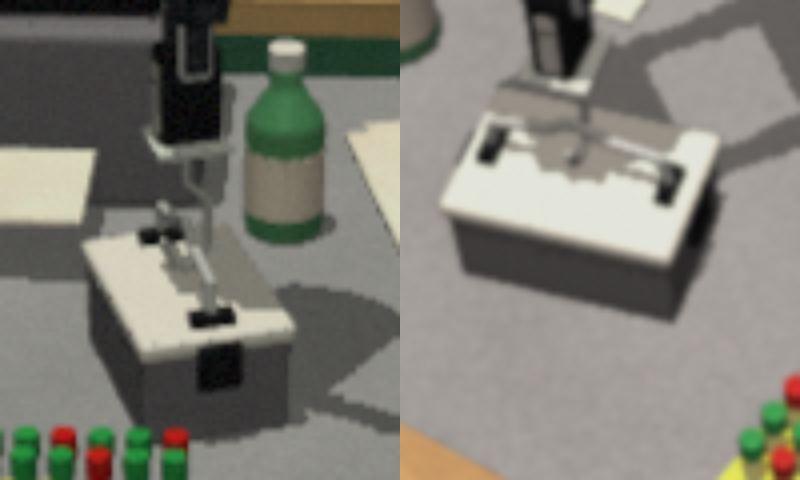

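The hook's tip is now past the bail, with the wire over the bowl and the carrier not moved. I'll raise gently.

Request:
apply_moves:
  deltas: [0,0,-0.004,0,0,0,0,0,-0.01,0,0,0,0,0,-0.017,0,0,0,0,0,-0.023,0,0,0,0,0,-0.028,0,0,0,0,0,-0.033,0,0,0,0,0,-0.038,0,0,0,0,0,-0.043,0,0,0,0,0,-0.047,0,0,0,0,0,-0.05,0,0,0]

```text
clock: 11.3
ee_pos: [0.4757, -0.2225, 0.2504]
eef_rot: [-3.094, -0.545, 0.0]
ft_force: [0.4, 1.2, -3.8]
gripper_width: 0.0249
grip_force: 44.4
```

```bash
cat > chk.py <<'E'
from look import *
o,D=look('c',("side","scene"))
for n,d in D.items():
    W=cloud(d,d['T']);z=W[...,2]
    m=(np.hypot(W[...,0]-.476,W[...,1]+.22)<.1)&(z>.06)&(z<.115)&(d['color'].astype(int).sum(-1)>450)
    r=rect(W,m);p=W[m];a=np.median(p[:,2])
    p=p[abs(p[:,2]-a)<.006];A=np.c_[p[:,0]-.476,p[:,1]+.222,np.ones(len(p))];f=np.linalg.lstsq(A,p[:,2],rcond=None)[0]
    print(n,'lid z mm',(f[2]*1000).round(2),'slope',f[:2].round(3),*r[:3])
E
python3 chk.py
```

```text
11.3 [ 0.4757 -0.2225  0.2504] [ 0.39  1.19 -3.8 ] [ 0.082 -0.067  0.028] 0.0249
side lid z mm 78.3 slope [0.001 0.001] [ 478. -222.] [103.5 165.3] 21.3
scene lid z mm 80.87 slope [-0.003  0.   ] [ 476.4 -222.9] [107.2 157.8] 20.9
```

Request:
apply_moves:
  deltas: [0,0,-0.002,0,0,0,0,0,-0.004,0,0,0,0,0,-0.006,0,0,0,0,0,-0.008,0,0,0,0,0,-0.01,0,0,0,0,0,-0.012,0,0,0,0,0,-0.014,0,0,0,0,0,-0.015,0,0,0,0,0,-0.016,0,0,0,0,0,-0.016,0,0,0]

```text
clock: 12.65
ee_pos: [0.4758, -0.2225, 0.2663]
eef_rot: [3.094, 0.545, 0.0]
ft_force: [0.1, 0.2, -4.8]
gripper_width: 0.025
grip_force: 44.4
```

```bash
python3 chk.py
```

```text
12.65 [ 0.4758 -0.2225  0.2663] [ 0.06  0.17 -4.83] [ 0.027 -0.05   0.053] 0.025
side lid z mm 87.85 slope [0.016 0.01 ] [ 477.7 -222.7] [103.9 160. ] 19.6
scene lid z mm 90.21 slope [0.011 0.004] [ 476.6 -222. ] [107.8 156.5] 21.1
```

The lid is up about 9.5 mm and nearly level, so the carrier is hanging. I'll hold.

Request:
apply_moves:
  deltas: [0,0,0,0,0,0,0,0,0,0,0,0,0,0,0,0,0,0,0,0,0,0,0,0,0,0,0,0,0,0,0,0,0,0,0,0,0,0,0,0,0,0,0,0,0,0,0,0,0,0,0,0,0,0,0,0,0,0,0,0]

```text
clock: 14.0
ee_pos: [0.4758, -0.2225, 0.2663]
eef_rot: [3.094, 0.545, -0.0]
ft_force: [0.4, -0.2, -4.6]
gripper_width: 0.025
grip_force: 44.4
```

```bash
python3 chk.py
```

```text
14.0 [ 0.4758 -0.2225  0.2663] [ 0.41 -0.15 -4.57] [-0.028  0.003  0.023] 0.025
side lid z mm 87.42 slope [0.016 0.01 ] [ 477.9 -223.9] [104.5 162.5] 21.1
scene lid z mm 90.15 slope [0.01  0.004] [ 476.7 -222.9] [107.7 156.5] 19.7
```

Request:
apply_moves:
  deltas: [0,0,0,0,0,0,0,0,0,0,0,0,0,0,0,0,0,0,0,0,0,0,0,0,0,0,0,0,0,0,0,0,0,0,0,0,0,0,0,0,0,0,0,0,0,0,0,0,0,0,0,0,0,0,0,0,0,0,0,0]

```text
clock: 15.35
ee_pos: [0.4758, -0.2225, 0.2663]
eef_rot: [-3.094, -0.545, 0.0]
ft_force: [-0.9, 0.2, -4.3]
gripper_width: 0.025
grip_force: 44.4
```

```bash
python3 chk.py
```

```text
15.35 [ 0.4758 -0.2225  0.2663] [-0.9   0.18 -4.28] [-0.02   0.03  -0.013] 0.025
side lid z mm 87.6 slope [0.016 0.005] [ 476.9 -221.4] [103.9 163.6] 20.3
scene lid z mm 90.05 slope [0.008 0.002] [ 477.4 -222.2] [107.2 155.9] 20.9
```

It held steady for over 2.7 s. I'll lower it gently.

Request:
apply_moves:
  deltas: [0,0,0.002,0,0,0,0,0,0.004,0,0,0,0,0,0.006,0,0,0,0,0,0.008,0,0,0,0,0,0.01,0,0,0,0,0,0.012,0,0,0,0,0,0.015,0,0,0,0,0,0.018,0,0,0,0,0,0.021,0,0,0,0,0,0.024,0,0,0]

```text
clock: 16.7
ee_pos: [0.4758, -0.2226, 0.2421]
eef_rot: [3.094, 0.545, 0.0]
ft_force: [0.5, 1.1, -3.2]
gripper_width: 0.0247
grip_force: 44.5
```

Request:
apply_moves:
  deltas: [0,0,0.004,0,0,0,0,0,0.009,0,0,0,0,0,0.014,0,0,0,0,0,0.02,0,0,0,0,0,0.026,0,0,0,0,0,0.032,0,0,0,0,0,0.037,0,0,0,0,0,0.041,0,0,0,0,0,0.0425,0,0,0,0,0,0.0425,0,0,0]

```text
clock: 17.95
ee_pos: [0.4758, -0.2225, 0.1998]
eef_rot: [3.094, 0.545, 0.0]
ft_force: [0.1, -0.7, -1.5]
gripper_width: 0.0247
grip_force: 44.7
```

```bash
python3 chk.py; python3 - <<'E'
from h import *
a=[cv2.imread(f'pics/c_{n}.png') for n in('side','scene')]
cv2.imwrite('pics/t.png',np.hstack([cv2.resize(a[0][140:260,270:370],None,fx=4,fy=4),cv2.resize(a[1][180:300,190:290],None,fx=4,fy=4)]))
E
```

```text
17.95 [ 0.4758 -0.2225  0.1998] [ 0.1  -0.72 -1.49] [-0.03  -0.032  0.002] 0.0247
side lid z mm 78.25 slope [0.004 0.005] [ 478.1 -222.5] [104.6 159.4] 19.2
scene lid z mm 80.78 slope [-0.003 -0.003] [ 477.6 -223.5] [108.7 157.7] 19.7
```

View pics/t.png

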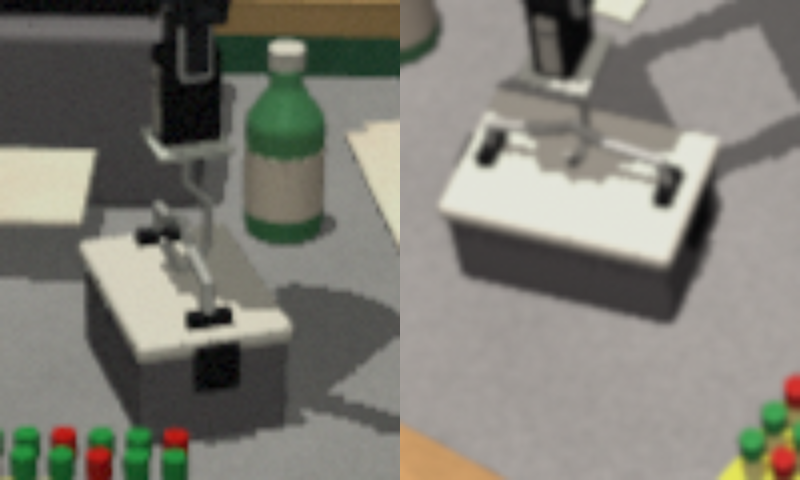

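The carrier is back down, flat and within 1 mm of where it stood, and the hook is free in the handle opening. Now I'll back out along -x by 48 mm and raise.

Request:
apply_moves:
  deltas: [-0.003,0,0,0,0,0,-0.009,0,0,0,0,0,-0.015,0,0,0,0,0,-0.022,0,0,0,0,0,-0.029,0,0,0,0,0,-0.036,0,0,0,0,0,-0.042,0,0,0,0,0,-0.047,0,0,0,0,0,-0.05,0,0,0,0,0,-0.05,0,0,0,0,0]

```text
clock: 19.3
ee_pos: [0.4287, -0.2397, 0.1998]
eef_rot: [3.094, 0.545, 0.0]
ft_force: [-0.5, 0.2, -1.3]
gripper_width: 0.0253
grip_force: 44.7
```

Request:
apply_moves:
  deltas: [0,0,-0.005,0,0,0,0,0,-0.015,0,0,0,0,0,-0.03,0,0,0,0,0,-0.05,0,0,0,0,0,-0.07,0,0,0,0,0,-0.088,0,0,0,0,0,-0.098,0,0,0,0,0,-0.1,0,0,0,0,0,-0.1,0,0,0]

```text
clock: 20.42
ee_pos: [0.4286, -0.2395, 0.2994]
eef_rot: [-3.094, -0.545, 0.001]
ft_force: [-0.4, -0.1, -1.1]
gripper_width: 0.0249
grip_force: 44.8
```

```bash
python3 chk.py; python3 - <<'E'
from h import *
from workcell import sensors
o=sensors.get_obs();g=pickle.load(open('grasp.pkl','rb'));print(goal(o,.4618,.1647,.3005,-12))
E
```

```text
20.425 [ 0.4286 -0.2395  0.2994] [-0.4  -0.13 -1.15] [-0.046 -0.013  0.066] 0.0249
side lid z mm 78.38 slope [ 0. -0.] [ 477.9 -222.6] [105.2 164.7] 19.2
scene lid z mm 80.93 slope [-0.004  0.001] [ 476.7 -223.7] [108.9 157.4] 19.7
[ 0.1694 -0.3684 -0.0011 -0.0007  0.0008  0.5582]
```

Request:
apply_moves:
  deltas: [0.008,-0.018,0,0,0,0.03,0.024,-0.053,0,0,0,0.08,0.046,-0.1,0,0,0,0.16,0.07,-0.152,0,0,0,0.24,0.094,-0.204,0,0,0,0.32,0.117,-0.255,0,0,0,0.39,0.138,-0.3,0,0,0,0.46,0.156,-0.339,0,0,0,0.52,0.166,-0.36,0,0,0,0.55,0.1694,-0.3684,-0.001,0,0,0.558]

```text
clock: 21.78
ee_pos: [0.4618, 0.1656, 0.3002]
eef_rot: [3.124, -0.326, -0.002]
ft_force: [0.0, -0.5, -1.3]
gripper_width: 0.0251
grip_force: 44.7
```

Request:
apply_moves:
  deltas: [0,0,0,0,0,0,0,0,0,0,0,0,0,0,0,0,0,0]

```text
clock: 22.15
ee_pos: [0.4621, 0.1637, 0.3008]
eef_rot: [3.124, -0.329, 0.0]
ft_force: [-0.1, 0.9, -0.5]
gripper_width: 0.0252
grip_force: 44.7
```

```bash
python3 - <<'E'
from h import *
from workcell import sensors
o=sensors.get_obs();print(o['clock'],o['ee_pos'],goal(o,.4618,.1647,.152,-12))
E
```

```text
22.15 [0.462098   0.16371991 0.30081971] [-5.000e-04 -9.000e-04  1.488e-01  1.000e-04 -0.000e+00 -6.000e-04]
```

Request:
apply_moves:
  deltas: [0,-0.0008,0.01,0,0,0,0,-0.0008,0.03,0,0,0,0,-0.0008,0.05,0,0,0,0,-0.0008,0.07,0,0,0,0,-0.0008,0.09,0,0,0,0,-0.0008,0.11,0,0,0,0,-0.0008,0.126,0,0,0,0,-0.0008,0.138,0,0,0,0,-0.0008,0.146,0,0,0,0,-0.0008,0.148,0,0,0]

```text
clock: 23.4
ee_pos: [0.4621, 0.1652, 0.1524]
eef_rot: [3.124, -0.328, -0.001]
ft_force: [0.6, -0.5, -1.9]
gripper_width: 0.025
grip_force: 44.7
```

Request:
apply_moves:
  deltas: [0,0,0.001,0,0,0,0,0,0.0018,0,0,0,0,0,0.0018,0,0,0,0,0,0.0018,0,0,0]

```text
clock: 23.9
ee_pos: [0.4623, 0.1653, 0.1511]
eef_rot: [-3.124, 0.328, -0.0]
ft_force: [0.4, -0.3, -2.1]
gripper_width: 0.0249
grip_force: 44.7
```

```bash
python3 - <<'E'
from look import *
o,D=look('u',("side",))
cv2.imwrite('pics/u.png',cv2.resize(D['side']['color'][200:360,220:400],None,fx=3,fy=3))
E
```

```text
23.9 [0.4623 0.1653 0.1511] [ 0.43 -0.29 -2.08] [0.032 0.038 0.049] 0.0249
```

View pics/u.png

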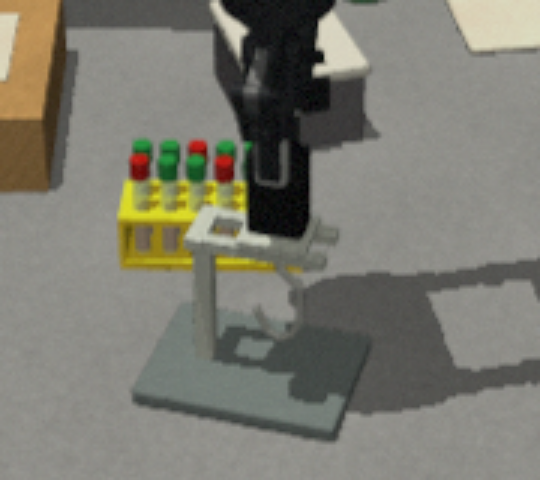

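The picture matches the one taken when I gripped the scale: collar on both prongs, hook through the slot at (285,295). I'll settle it the last millimetre before releasing.

Request:
apply_moves:
  deltas: [0,0,0.0006,0,0,0,0,0,0.001,0,0,0,0,0,0.001,0,0,0,0,0,0.001,0,0,0]

```text
clock: 24.45
ee_pos: [0.4624, 0.1652, 0.1505]
eef_rot: [-3.124, 0.328, -0.001]
ft_force: [-2.6, -1.7, 8.3]
gripper_width: 0.025
grip_force: 46.0
```

Request:
apply_moves:
  deltas: [0,0,-0.0003,0,0,0,0,0,-0.0003,0,0,0,0,0,-0.0003,0,0,0,0,0,-0.0003,0,0,0,0,0,-0.0003,0,0,0,0,0,-0.0003,0,0,0,0,0,-0.0003,0,0,0,0,0,-0.0003,0,0,0]
  claw: -1

```text
clock: 25.45
ee_pos: [0.4622, 0.1653, 0.1503]
eef_rot: [-3.124, 0.328, -0.0]
ft_force: [0.2, -0.7, -0.1]
gripper_width: 0.0855
grip_force: 0.0
```

Request:
apply_moves:
  deltas: [0,0,-0.01,0,0,0,0,0,-0.03,0,0,0,0,0,-0.055,0,0,0,0,0,-0.08,0,0,0,0,0,-0.11,0,0,0,0,0,-0.14,0,0,0,0,0,-0.15,0,0,0,0,0,-0.15,0,0,0,0,0,-0.15,0,0,0]

```text
clock: 26.58
ee_pos: [0.4617, 0.1651, 0.2993]
eef_rot: [3.124, -0.328, -0.002]
ft_force: [0.9, 1.0, -0.0]
gripper_width: 0.0853
grip_force: 0.0
```

```bash
python3 - <<'E'
from look import *
o,D=look('v',("side","scene"))
for n,d in D.items():
    W=cloud(d,d['T']);z=W[...,2];s=d['color'].astype(int).sum(-1)
    m=(np.hypot(W[...,0]-.462,W[...,1]-.167)<.04)&(z>.145)&(z<.205)&(s<150);print(n,*rect(W,m))
    m&=z>.194;print(n,*rect(W,m))
cv2.imwrite('pics/v.png',cv2.resize(D['side']['color'][200:360,220:400],None,fx=3,fy=3))
E
python3 chk.py
```

```text
26.575 [0.4617 0.1651 0.2993] [ 0.91  0.96 -0.02] [ 0.03   0.013 -0.055] 0.0853
side [462.4 167.2] [32.2 40.9] 79.9 567 [461.8 175.9 179.6]
side [462.8 165.7] [29.6 39.7] 79.9 160 [462.2 168.9 197.8]
scene [462.4 166.2] [25.9 38.7] 75.1 330 [467.7 172.  197.2]
scene [462.4 165.9] [25.3 38.7] 74.8 182 [464.2 166.5 200.5]
26.675 [0.4617 0.1652 0.2993] [ 0.48  0.17 -0.59] [0.037 0.055 0.031] 0.0853
side lid z mm 78.39 slope [-0.001  0.001] [ 477.9 -221.1] [105.  161.7] 19.7
scene lid z mm 80.85 slope [-0.004 -0.001] [ 477.  -223.5] [109.4 157.4] 19.5
```

View pics/v.png

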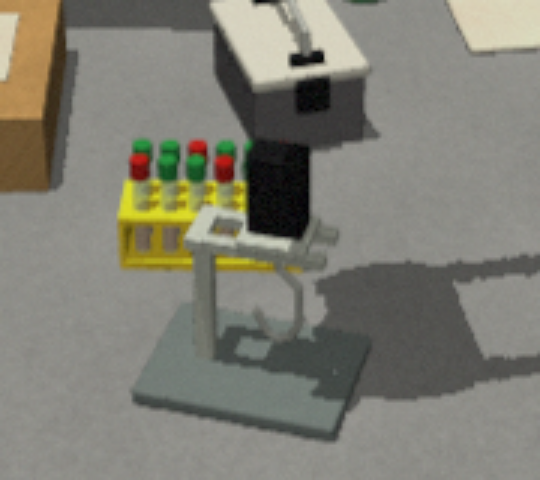

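The scale hangs upright in the stand within 1 mm of where it started, the carrier is in place, and the gripper is clear.

```bash
python3 -c "
from workcell import env
print(env.hand_in())"
```

```text
the job is handed in; nothing more can be done
None
```

The job is handed in (no verdict shown): the carrier hung steady about 9.5 mm clear for 2.7 s at roughly 3 N (about 0.3 kg), then went back down within about 1 mm of where it stood, and the scale is back in its stand as it was.

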